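# Press the cover slip and ease the sprung arm back up

## Robot

A 7-joint arm with a two-finger parallel gripper is mounted at the origin on the work surface. World frame = base frame: x ahead of the robot, y to its left, z up, the work surface at z = 0. Lengths are in m, angles in rad, forces in N, time in s.
With the tool pointing down it reaches from about 0.425 to 0.925 m from the base axis. Payload 6.8 kg.
Tool frame: the origin (TCP) lies midway between the tips of the shut fingers; the grasp point (between the pads) lies r.grip_point_offset behind it (r.grip_point_offset is the distance from the TCP to the grasp point, in m); z points along the fingers, y is the direction in which the jaws open and shut (so a half turn about z gives the same grasp; the last joint's range is limited). The gripper opens to 85 mm and grips with 20 to 120 N. Pads are 22 mm wide; open, the fingers measure 114 mm over their backs; the gripper's body (76 mm by 85 mm) begins 54 mm behind the grasp point. The pads swing forward as they close: fully open they stand 13 mm farther back than shut.
Start: joints at [-1.246, 0.477, 0.022, 1.555, -0.011, 1.109, -0.083], TCP at [0.283, 0.613, 0.231] pointing down, gripper open.
Joint ranges: [-2.96, 2.96], [-0.34, 2.1], [-1.41, 1.46], [0.24, 2.44], [-1.37, 4.51], [0.17, 1.92], [-2.96, 2.96]. Speed limits (rad/s): [2.39, 2.39, 3.14, 3.14, 3.14, 3.14, 3.14].

## Interface

Orientations are given as a rotation vector (axis times angle).
In Python, from bench import r gives the robot as it stands. The module is installed in compiled form; this text tells all that it offers.
- The arm moves only by the tool play_rows, never from a script. Its argument "deltas" is a list of rows, each a list of 3 entries, a list of its own where there are three numbers: the finger opening in mm, from 0 to 85.4, then the shift along the tool's x, y, z in mm, then the turn, a rotation vector about the tool's x, y, z in rad. A call has 1 to 8 rows; each row is the pose to reach, as a shift and turn from the pose measured when the call began, along the tool's axes at that moment; what a row does not reach only later rows make up. A row lasts 1/8 s, in which the tool goes at most 62.5 mm and 10.7 degrees, less where a joint would pass 70% of its speed; a pose out of reach is approached as far as the arm can. A call with a gripper value outside its range is refused whole. The fingers move at their own pace and stop on an object; "squeeze" is the grip in N (left out, the last holds). Time passes only in rows, so rows that repeat a pose let the fingers close. It gives the time, the measured TCP pose, the force and the opening at its end, in the units of the state.
- r.get_obs(): the state, without advancing time (a new reading comes with each control period).
- r.grab_frame(name): name is "scene" or "top"; returns (picture, depth): 480x640x3 uint8, red, green, blue; 480x640 float32, m along the optical axis (not along the pixel's ray), 0 where there is no reading.
- r.camera_model(name): a dict with "mtx" (3x3 intrinsics, pixels), "rvec" (rotation vector, rad) and "tvec" (3), from world to camera coordinates, as OpenCV has them. Camera axes: x right, y down, z forward; pixel columns grow to the right and rows downward; lengths in m; the calibration is good to about 2 mm. A picture is of the moment at which its call begins. camera_model takes no time and is no camera call.
- r.hand_in(): hands the job in, once; it reports no verdict.
The state is a dict: "clock": time; "joints": joint angles; "qvel": joint speeds; "tau": joint torques, N m; "tcp_pos": TCP position; "orientation": TCP orientation; "contact_force": force on the tool from outside, world axes, zero at the start; "moment": the same for the moment, N m; "grip_width": finger opening in m.
Only numpy, scipy, OpenCV 4.12 (cv2) and the standard library are available. Lean on these libraries where they do the work, as an engineer would, in place of code of your own. Each camera call takes 0.05 s, during which the arm holds its last target. There are 200 camera calls.

## Task

A stained slide is waiting in the small desk press with the blue handle: push that handle all the way down so the pad presses the cover slip, keep it down for about a second, then let the sprung arm come back up slowly, following it all the way to the top (about two seconds or more) so that it never snaps back. Let go of it only when it is fully up, leave the slide lying in its nest, and do not work the press with the orange handle.

Things in the scene. Friction and masses are not known exactly. Their poses are not given: they have to be found in the camera images.
- press_arm (a joint): Sprung arm of the press to use: white body 190x96x30 mm fixed to the desk, BLUE handle, a slide carrier under its steel arm. Rad: 0 = fully up (rest, 24 deg above level), 0.42 = fully down on its stop (level). Grows as the handle is pushed down. The spring pushes up on the finger with about 6 N when up, 10 N when down; let go, the arm flies up at several rad/s.
- press_handle (a point): Top centre of the blue handle, a flat paddle 42 (along arm) x 50 x 14 mm; only desk below it. 144 mm above the desk and 174 mm level from the hinge line when up; 65 and 195 when down (circle about the hinge line, 55 mm up). Axes when up: z vertical, x level from handle to hinge, y the hinge line; as the arm goes down by q, x tilts up by q. The paddle's top slopes 24 deg when up, level when down.
- slide: White plastic slide carrier, 30 x 80 x 5 mm, with a glass slide and purple specimen on top; lies loose in the nest of the blue-handled press, across the arm, 85 mm from the hinge line, underside 30 mm above the desk. Origin: centre of its underside; z up, y along its 80 mm length (parallel to the hinge line).
- spare_arm (a joint): Hinge of the sprung arm of the other press, to be left alone: same build, ORANGE handle, empty nest. Value in rad, 0 = fully up, 0.42 = fully down.

How it is judged:
By the outcome, as a careful person would: the job done as asked, in the order asked, and still so for the second after the job is handed in, with the robot touching nothing.
It also fails if it takes over 48 s, if anything falls off the work surface, if the arm or the gripper's body presses on something with over 40 N, if the wrist force passes 120 N, or if a joint passes its speed limit or range.

## Working session

There is one attempt and no reset: what is moved stays moved. The work goes in short steps, Python scripts to look and compute and a tool call to move; the robot and the scene stay as the last step left them, time stands still between calls to the robot, and variables do not carry over. Pictures are saved under pics/ and viewed, about 8 in all and at most 12, crops included, and the job is handed in when it is done.

Besides the shell and the picture viewer there is one more tool, called after "Emit:" by a JSON object that holds its "op" and its "data", one argument or row to a line. play_rows: Moves the arm, as the interface text tells. Its arguments: {"type":"object","properties":{"deltas":{"type":"array"},"squeeze":{"type":"number"}},"required":["deltas"]}

```bash
mkdir -p pics; cat > h.py <<'E'
import numpy as np,cv2
from bench import r
def cam(n):
    m=r.camera_model(n);R=cv2.Rodrigues(np.array(m["rvec"],float))[0];return np.array(m["mtx"],float),R,np.array(m["tvec"],float).ravel()
def world(n,d):
    K,R,t=cam(n);v,u=np.indices(d.shape)
    c=np.stack([(u-K[0,2])/K[0,0]*d,(v-K[1,2])/K[1,1]*d,d],-1)
    return (c-t)@R
E
python3 - <<'E'
from h import *
print(r.get_obs(),r.grip_point_offset)
for n in("scene","top"):
    p,d=r.grab_frame(n);cv2.imwrite(f"pics/{n}0.png",p[...,::-1]);W=world(n,d)
    h=cv2.cvtColor(p,cv2.COLOR_RGB2HSV)
    for nm,lo,hi in(("blue",95,125),("orange",5,22),("purple",130,160)):
        m=(h[...,0]>lo)&(h[...,0]<hi)&(h[...,1]>130)&(h[...,2]>60)&(d>0)
        k,l,s,c=cv2.connectedComponentsWithStats(m.astype('uint8'))
        for i in range(1,k):
            if s[i,4]>40: q=W[l==i];print(n,nm,c[i].round(),s[i,4],np.median(q,0).round(4),q.min(0).round(3),q.max(0).round(3))
E
```

```text
{'clock': 0.0, 'joints': array([-1.24608796,  0.4778014 ,  0.02232787,  1.55647765, -0.01151133,
        1.10928596, -0.08310282]), 'qvel': array([ 0.00057121,  0.00045431, -0.00163111,  0.00111027, -0.00048559,
       -0.00051082,  0.00043327]), 'tau': array([-6.29114438e-04, -5.96469712e+01,  1.60775509e+00, -2.81186771e+01,
        1.24128975e-02,  9.60742473e-03,  1.05798583e-05]), 'tcp_pos': array([0.28286162, 0.6122095 , 0.23031355]), 'orientation': array([-6.74463486e-01, -3.06805492e+00,  2.86446714e-03]), 'contact_force': array([-0.13348613, -0.45578551, -0.13510195]), 'moment': array([ 0.00066379, -0.05375859, -0.02901371]), 'grip_width': 0.08572384490418161} 0.0187
scene blue [544.  91.] 381 [0.6818 0.7785 0.0195] [ 0.602  0.761 -0.001] [0.743 0.803 0.035]
scene blue [196. 247.] 577 [ 0.4895 -0.1781  0.1421] [ 0.464 -0.206  0.131] [ 0.514 -0.15   0.155]
scene orange [301. 236.] 230027 [ 0.5355  0.0323 -0.0012] [-0.303 -0.652 -0.597] [1.001 2.186 0.268]
scene purple [211. 319.] 80 [ 0.5645 -0.2281  0.0349] [ 0.555 -0.239  0.031] [ 0.582 -0.216  0.076]
top blue [580. 135.] 3187 [ 0.8748 -0.5623  0.0495] [ 0.843 -0.708  0.001] [ 0.943 -0.486  0.097]
top blue [409. 337.] 687 [ 0.4851 -0.1741  0.1455] [ 0.46  -0.204  0.131] [ 0.511 -0.147  0.155]
top orange [304. 291.] 218269 [5.738e-01 5.200e-03 3.000e-04] [ 0.214 -0.739 -0.008] [0.999 0.638 0.154]
```

View pics/scene0.png

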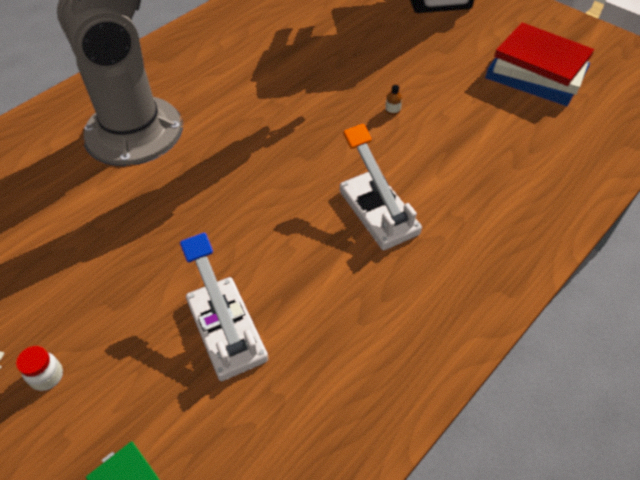

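View pics/top0.png

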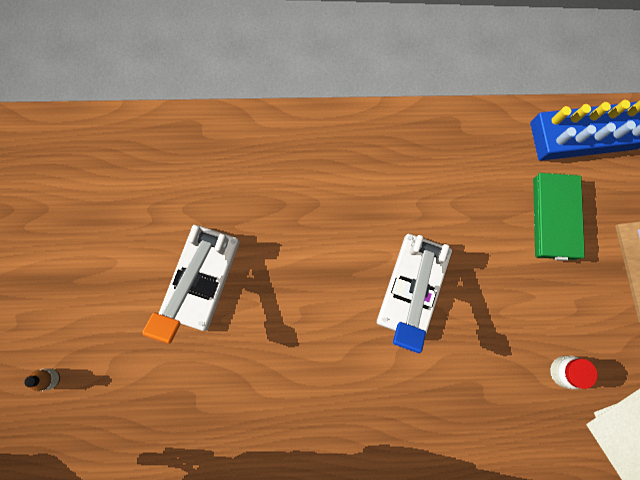

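The scene view shows the blue handle at (196,247) with the purple slide under its arm, and the orange one at (357,136). In the top view the blue handle is at (409,337), with its hinge near (430,247). Next I'll get the arm's direction.

```bash
cat >> h.py <<'E'
from scipy.spatial.transform import Rotation as Ro
def goal(P,h,q):
    """tool pose with tip on handle top + normal to paddle; q=arm angle. P: handle top when up, h: level unit vec to hinge"""
    hinge=P+.174*h; hinge[2]=.055
    a=np.arctan2(.144-.055,.174)-q; L=np.hypot(.089,.174)
    p=hinge-h*L*np.cos(a)+np.array([0,0,L*np.sin(a)])
    s=.42-q; z=-(np.array([0,0,1.])*np.cos(s)+h*np.sin(s)); x=-(h*np.cos(s)-np.array([0,0,1.])*np.sin(s)); 
    return p,np.stack([x,np.cross(z,x),z],1)
def rel(p,R,o=None):
    o=o or r.get_obs();R0=Ro.from_rotvec(o["orientation"]).as_matrix()
    return (R0.T@(p-o["tcp_pos"])*1000).round(1),Ro.from_matrix(R0.T@R).as_rotvec().round(3)
E
python3 - <<'E'
from h import *
for n in("scene","top"):
    p,d=r.grab_frame(n);W=world(n,d);hs=cv2.cvtColor(p,cv2.COLOR_RGB2HSV)
    near=(np.hypot(W[...,0]-.58,W[...,1]+.21)<.2)&(d>0)
    m=near&(W[...,2]>.024)&(W[...,2]<.036)&(hs[...,1]<60)&(hs[...,2]>120)
    k,l,s,c=cv2.connectedComponentsWithStats(cv2.morphologyEx(m.astype('uint8'),cv2.MORPH_CLOSE,np.ones((3,3))))
    m=l==1+np.argmax(s[1:,4])
    q=W[m][:,:2].astype('float32');b=cv2.minAreaRect(q);print(n,"body",b,cv2.boxPoints(b).round(3).tolist())
    m=near&(hs[...,0]>100)&(hs[...,0]<125)&(hs[...,1]>130)&(hs[...,2]>60)
    q=W[m];q=q[np.abs(q[:,1]+.176)<.04];b=cv2.minAreaRect(q[:,:2].astype('float32'));print("blue",b,q.mean(0))
    A=np.c_[q[:,:2],np.ones(len(q))];print("plane",np.linalg.lstsq(A,q[:,2],rcond=None)[0])
E
```

```text
scene body ((0.7996959686279297, -0.30764323472976685), (0.09942099452018738, 0.655769944190979), 66.65650939941406) [[0.4790000021457672, -0.22300000488758087], [1.0809999704360962, -0.4830000102519989], [1.1200000047683716, -0.3919999897480011], [0.5180000066757202, -0.13199999928474426]]
blue ((0.4886437654495239, -0.17693622410297394), (0.04802868887782097, 0.039137937128543854), 68.77205657958984) [ 0.48987097 -0.17798623  0.14225465]
plane [-0.40379086  0.15352672  0.36738572]
top body ((0.5498658418655396, -0.1499481052160263), (0.10690414160490036, 0.2910137176513672), 47.02947998046875) [[0.40700000524520874, -0.09000000357627869], [0.6200000047683716, -0.2879999876022339], [0.6930000185966492, -0.20999999344348907], [0.47999998927116394, -0.012000000104308128]]
blue ((0.48561620712280273, -0.1752186417579651), (0.049831241369247437, 0.03936941176652908), 68.69123840332031) [ 0.48519201 -0.17425479  0.1450839 ]
plane [-0.32287893  0.10604676  0.32022133]
```

```bash
cat >> h.py <<'E'
P0=np.array([.487,-.176,.144]);a=np.radians(-21.3);H=np.array([np.cos(a),np.sin(a),0])
E
python3 - <<'E'
from h import *
p,R=goal(P0,H,0);_,Rv=goal(P0,H,.42)
print(rel(np.array([.48,.2,.27]),Rv)); h=p-R[:,2]*.06;print(h,R);print(rel(h,R));print(rel(h+[0,0,.05],Rv))
E
```

```text
(array([-351.8, -291.9,  -38.9]), array([-0.001,  0.   , -0.061]))
[ 0.50979441 -0.18488717  0.19878534] [[-0.85071696  0.36325123 -0.37990684]
 [ 0.33168068  0.93169123  0.14811949]
 [ 0.40776045  0.         -0.91308894]]
(array([-540.3, -628.7,   32.7]), array([ 0.012,  0.42 , -0.06 ]))
(array([-540.3, -628.8,  -17.3]), array([-0.001,  0.   , -0.061]))
```

Emit:
{"op": "play_rows", "data": {
  "deltas": [
    [0,[-352,-292,-39],[0,0,-0.06]],
    [0,[-352,-292,-39],[0,0,-0.06]],
    [0,[-352,-292,-39],[0,0,-0.06]],
    [0,[-352,-292,-39],[0,0,-0.06]],
    [0,[-352,-292,-39],[0,0,-0.06]],
    [0,[-352,-292,-39],[0,0,-0.06]],
    [0,[-352,-292,-39],[0,0,-0.06]],
    [0,[-352,-292,-39],[0,0,-0.06]]
  ]
}}

```text
clock: 1.2
tcp_pos: [0.4817, 0.1952, 0.2706]
orientation: [0.592, 3.084, -0.002]
contact_force: [-0.1, 0.7, 0.1]
grip_width: -0.0003
```

```bash
python3 - <<'E'
from h import *
o=r.get_obs();print(o)
p,R=goal(P0,H,0);h=p-R[:,2]*.06;print(rel(h,R))
E
```

```text
{'clock': 1.2, 'joints': array([-0.68169699,  0.18005249,  0.20125208,  1.88766714, -0.03853577,
        1.07792423,  0.72635081]), 'qvel': array([ 0.19623149,  0.0070066 ,  0.06391333, -0.02845982, -0.04347811,
        0.02803644,  0.32812649]), 'tau': array([  0.48067013, -39.60279107,   2.82124735, -27.40365922,
         0.32326464,   0.04057508,  -0.12880774]), 'tcp_pos': array([0.48171226, 0.19521414, 0.27058486]), 'orientation': array([ 5.91705894e-01,  3.08433218e+00, -2.46057492e-03]), 'contact_force': array([-0.07579425,  0.72888918,  0.14355077]), 'moment': array([ 0.09333183, -0.02072868,  0.02207732]), 'grip_width': -0.00026414843971921885}
(array([-166.7, -342.6,   72.5]), array([ 0.   ,  0.421, -0.008]))
```

Emit:
{"op": "play_rows", "data": {
  "deltas": [
    [0,[-28,-57,0],[0,0.0,0]],
    [0,[-56,-114,0],[0,0.1,0]],
    [0,[-83,-171,10],[0,0.2,0]],
    [0,[-111,-228,20],[0,0.3,0]],
    [0,[-139,-285,30],[0,0.42,0]],
    [0,[-167,-343,50],[0,0.42,-0.01]],
    [0,[-167,-343,72],[0,0.42,-0.01]],
    [0,[-167,-343,72],[0,0.42,-0.01]]
  ]
}}

```text
clock: 2.2
tcp_pos: [0.5085, -0.1863, 0.1975]
orientation: [-0.504, -2.677, -0.107]
contact_force: [-0.6, 0.8, 0.8]
grip_width: 0.0001
```

```bash
python3 - <<'E'
from h import *
o=r.get_obs();print(o['joints'],o['contact_force'],o['tcp_pos'])
p,R=goal(P0,H,0);print(rel(p-R[:,2]*.06,R),rel(p,R))
a=r.grab_frame("scene")[0][180:400,120:320];b=r.grab_frame("top")[0][200:420,320:520]
cv2.imwrite("pics/1.png",cv2.resize(np.hstack([a[:,:,::-1],b[:,:,::-1]]),(800,440)))
E
```

```text
[-0.0292339   0.56603059  0.42370338  1.63366355 -0.21984915  1.42004581
  1.66236925] [-0.56249515  0.75642704  0.82333892] [ 0.50847302 -0.18627742  0.1975037 ]
(array([-0.1,  1.8, -1.5]), array([-0.   , -0.003, -0.001])) (array([-0.3,  1.8, 58.5]), array([-0.   , -0.003, -0.001]))
```

View pics/1.png

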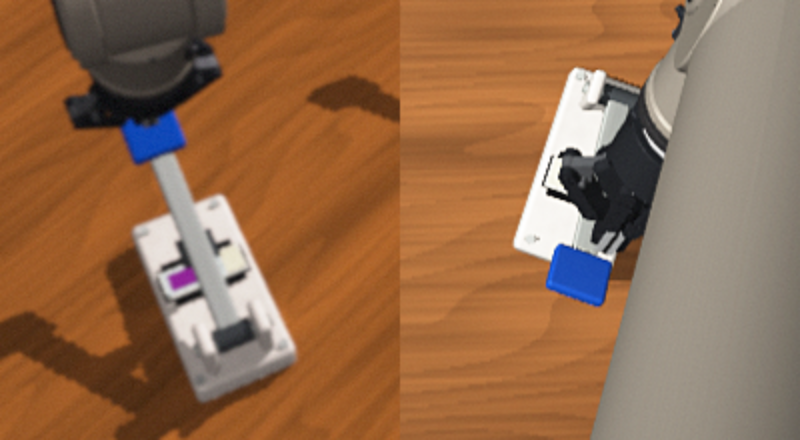

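The tool is above the blue paddle (at about (155,135) in the left crop, (580,275) in the right), tilted to match it. I'll approach until it touches.

Emit:
{"op": "play_rows", "data": {
  "deltas": [
    [0,[0,2,25],[0,0,0]],
    [0,[0,2,45],[0,0,0]],
    [0,[0,2,52],[0,0,0]],
    [0,[0,2,55],[0,0,0]],
    [0,[0,2,55],[0,0,0]]
  ]
}}

```text
clock: 2.92
tcp_pos: [0.4908, -0.1739, 0.1501]
orientation: [-0.498, -2.683, -0.108]
contact_force: [0.6, -0.5, -0.9]
grip_width: 0.0
```

```bash
python3 - <<'E'
from h import *
o=r.get_obs();print(o['joints'],o['contact_force'],o['tcp_pos'])
for q in (0,.03,.06,.12,.18,.24,.3,.36,.42,.44): print(q,*rel(*goal(P0,H,q),o))
E
```

```text
[-0.03686722  0.5840492   0.4074774   1.72502095 -0.23495646  1.30695752
  1.67107744] [ 0.5515611  -0.54862008 -0.92302875] [ 0.49075146 -0.173939    0.15014054]
0 [ 0.  -3.3  6.7] [0.    0.002 0.005]
0.03 [ 0.3 -3.3 12.6] [ 0.    -0.028  0.005]
0.06 [ 0.3 -3.3 18.4] [ 0.    -0.058  0.005]
0.12 [-0.1 -3.3 30.2] [ 0.    -0.118  0.005]
0.18 [-1.2 -3.3 41.8] [ 0.001 -0.178  0.004]
0.24 [-3.  -3.3 53.4] [ 0.001 -0.238  0.004]
0.3 [-5.5 -3.3 64.9] [ 0.001 -0.298  0.004]
0.36 [-8.7 -3.3 76.2] [ 0.001 -0.358  0.004]
0.42 [-12.6  -3.3  87.2] [ 0.001 -0.418  0.004]
0.44 [-14.   -3.4  90.9] [ 0.001 -0.438  0.004]
```

Emit:
{"op": "play_rows", "data": {
  "deltas": [
    [0,[0,-3.3,7],[0,0,0]],
    [0,[0.3,-3.3,12.6],[0,-0.028,0]],
    [0,[0.3,-3.3,18.4],[0,-0.058,0]],
    [0,[0,-3.3,30],[0,-0.118,0]],
    [0,[-1,-3.3,42],[0,-0.178,0]],
    [0,[-3,-3.3,53.4],[0,-0.238,0]],
    [0,[-5.5,-3.3,65],[0,-0.298,0]],
    [0,[-8.7,-3.3,76],[0,-0.358,0]]
  ]
}}

```text
clock: 3.92
tcp_pos: [0.4695, -0.1694, 0.078]
orientation: [-0.565, -3.036, -0.019]
contact_force: [0.7, 1.1, 8.2]
grip_width: 0.0
```

```bash
python3 - <<'E'
from h import *
o=r.get_obs();print(o['joints'],o['contact_force'],o['tcp_pos'])
for q in (.36,.39,.42,.44,.46): print(q,*rel(*goal(P0,H,q),o))
E
```

```text
[-0.08177557  0.45515233  0.38682288  2.07822723 -0.26885186  0.71112628
  1.68685509] [0.70781035 1.08243951 8.22509357] [ 0.46950436 -0.16935367  0.07803102]
0.36 [1.4 0.2 1.1] [0.002 0.005 0.004]
0.39 [1.7 0.2 7. ] [ 0.002 -0.025  0.004]
0.42 [ 1.8  0.1 12.8] [ 0.002 -0.055  0.004]
0.44 [ 1.7  0.1 16.7] [ 0.002 -0.075  0.004]
0.46 [ 1.6  0.1 20.6] [ 0.002 -0.095  0.004]
```

Emit:
{"op": "play_rows", "data": {
  "deltas": [
    [0,[1.7,0,7],[0,-0.025,0]],
    [0,[1.8,0,11],[0,-0.045,0]],
    [0,[1.8,0,13],[0,-0.055,0]],
    [0,[1.8,0,14.5],[0,-0.055,0]]
  ]
}}

```text
clock: 4.42
tcp_pos: [0.4683, -0.1689, 0.0648]
orientation: [0.575, 3.085, 0.004]
contact_force: [-1.5, 1.5, 15.3]
grip_width: -0.0002
```

```bash
python3 - <<'E'
from h import *
o=r.get_obs();print(o['contact_force'],o['tcp_pos'])
print(*rel(*goal(P0,H,.42),o))
E
```

```text
[-1.50583104  1.5230346  15.30354123] [ 0.46832134 -0.16889148  0.06480456]
[ 1.2  0.2 -0.5] [0.003 0.003 0.003]
```

Emit:
{"op": "play_rows", "data": {
  "deltas": [
    [0,[0,0,1.5],[0,0,0]],
    [0,[0,0,2.5],[0,0,0]],
    [0,[0,0,2.5],[0,0,0]],
    [0,[0,0,2.5],[0,0,0]],
    [0,[0,0,2.5],[0,0,0]],
    [0,[0,0,2.5],[0,0,0]],
    [0,[0,0,2.5],[0,0,0]]
  ]
}}

```text
clock: 5.3
tcp_pos: [0.4684, -0.1689, 0.0643]
orientation: [0.576, 3.084, 0.007]
contact_force: [-8.0, 4.2, 28.3]
grip_width: -0.0003
```

```bash
python3 - <<'E'
from h import *
o=r.get_obs();print(o['contact_force'],o['tcp_pos'],o['clock'])
for q in np.arange(.42,.2,-.02): print(q.round(2),*rel(*goal(P0,H,q),o))
E
```

```text
[-7.96140978  4.16414923 28.29227566] [ 0.4683804  -0.16891892  0.06431924] 5.3
0.42 [ 1.2  0.2 -1. ] [0.005 0.003 0.003]
0.4 [ 1.   0.2 -4.9] [0.005 0.023 0.003]
0.38 [ 0.7  0.2 -8.8] [0.005 0.043 0.003]
0.36 [  0.2   0.2 -12.7] [0.005 0.063 0.003]
0.34 [ -0.2   0.2 -16.6] [0.005 0.083 0.003]
0.32 [ -0.8   0.3 -20.4] [0.005 0.103 0.003]
0.3 [ -1.5   0.3 -24.3] [0.005 0.123 0.003]
0.28 [ -2.2   0.3 -28.1] [0.005 0.143 0.003]
0.26 [ -3.    0.3 -31.9] [0.005 0.163 0.003]
0.24 [ -3.9   0.3 -35.8] [0.005 0.183 0.003]
0.22 [ -4.8   0.4 -39.5] [0.005 0.203 0.003]
```

Emit:
{"op": "play_rows", "data": {
  "deltas": [
    [0,[0,0,2],[0,0,0]],
    [0,[0.5,0,0],[0,0,0]],
    [0,[1,0,-2],[0,0.01,0]],
    [0,[1,0,-5],[0,0.023,0]],
    [0,[0.8,0,-8],[0,0.04,0]],
    [0,[0.3,0,-11],[0,0.055,0]],
    [0,[0,0,-14],[0,0.07,0]],
    [0,[-0.3,0,-17],[0,0.085,0]]
  ]
}}

```text
clock: 6.3
tcp_pos: [0.4699, -0.1695, 0.0825]
orientation: [-0.563, -3.012, -0.031]
contact_force: [0.8, 0.3, 8.1]
grip_width: -0.0003
```

```bash
python3 - <<'E'
from h import *
o=r.get_obs();print(o['contact_force'],o['tcp_pos'],o['clock'])
for q in np.arange(.36,.18,-.02): print(q.round(2),*rel(*goal(P0,H,q),o))
E
```

```text
[0.76988744 0.28094382 8.08695081] [ 0.46986554 -0.16954824  0.08248358] 6.3
0.36 [1.4 0.2 5.6] [ 0.006 -0.02   0.003]
0.34 [1.3 0.2 1.7] [0.006 0.    0.003]
0.32 [ 1.   0.2 -2.2] [0.006 0.02  0.003]
0.3 [ 0.7  0.2 -6.1] [0.006 0.04  0.003]
0.28 [  0.3   0.3 -10. ] [0.006 0.06  0.003]
0.26 [ -0.2   0.3 -13.8] [0.006 0.08  0.003]
0.24 [ -0.7   0.3 -17.7] [0.006 0.1   0.003]
0.22 [ -1.4   0.3 -21.6] [0.005 0.12  0.003]
0.2 [ -2.1   0.4 -25.4] [0.005 0.14  0.003]
```

Emit:
{"op": "play_rows", "data": {
  "deltas": [
    [0,[0.5,0,-3],[0,0.015,0]],
    [0,[0.8,0,-6],[0,0.03,0]],
    [0,[0.6,0,-9],[0,0.045,0]],
    [0,[0.3,0,-12],[0,0.06,0]],
    [0,[0,0,-15],[0,0.08,0]],
    [0,[-0.4,0,-18],[0,0.095,0]],
    [0,[-1,0,-21],[0,0.11,0]],
    [0,[-1.6,0,-24],[0,0.125,0]]
  ]
}}

```text
clock: 7.3
tcp_pos: [0.4747, -0.1714, 0.1074]
orientation: [-0.54, -2.893, -0.065]
contact_force: [2.2, 1.7, 6.0]
grip_width: 0.0001
```

```bash
python3 - <<'E'
from h import *
o=r.get_obs();print(o['contact_force'],o['tcp_pos'],o['clock'])
for q in np.arange(.24,.06,-.02): print(q.round(2),*rel(*goal(P0,H,q),o))
E
```

```text
[2.15201573 1.70821364 6.005119  ] [ 0.47468028 -0.17141901  0.10744523] 7.3
0.24 [1.5 0.2 7.8] [ 0.006 -0.022  0.003]
0.22 [1.3 0.2 3.9] [ 0.006 -0.002  0.003]
0.2 [1.1 0.2 0. ] [0.006 0.018 0.003]
0.18 [ 0.8  0.2 -3.9] [0.006 0.038 0.003]
0.16 [ 0.4  0.3 -7.8] [0.006 0.058 0.003]
0.14 [ -0.1   0.3 -11.7] [0.006 0.078 0.003]
0.12 [ -0.6   0.3 -15.5] [0.006 0.098 0.004]
0.1 [ -1.3   0.3 -19.4] [0.006 0.118 0.004]
0.08 [ -2.    0.3 -23.2] [0.006 0.138 0.004]
```

Emit:
{"op": "play_rows", "data": {
  "deltas": [
    [0,[0.8,0,-2],[0,0.025,0]],
    [0,[0.7,0,-5],[0,0.042,0]],
    [0,[0.5,0,-8],[0,0.058,0]],
    [0,[0,0,-11],[0,0.075,0]],
    [0,[-0.4,0,-14],[0,0.09,0]],
    [0,[-0.8,0,-17],[0,0.105,0]],
    [0,[-1.3,0,-20],[0,0.12,0]],
    [0,[-2,0,-23],[0,0.136,0]]
  ]
}}

```text
clock: 8.3
tcp_pos: [0.4821, -0.1743, 0.1306]
orientation: [-0.515, -2.764, -0.098]
contact_force: [1.9, 1.0, 5.1]
grip_width: 0.0002
```

```bash
python3 - <<'E'
from h import *
o=r.get_obs();print(o['contact_force'],o['tcp_pos'],o['clock'])
for q in np.arange(.1,-.06,-.02): print(q.round(2),*rel(*goal(P0,H,q),o))
E
```

```text
[1.9178084  1.00290997 5.12106944] [ 0.48212364 -0.17432573  0.13058507] 8.3
0.1 [1.3 0.2 5.1] [ 0.007 -0.016  0.004]
0.08 [1.1 0.2 1.2] [0.006 0.004 0.004]
0.06 [ 0.8  0.2 -2.7] [0.006 0.024 0.004]
0.04 [ 0.5  0.3 -6.6] [0.006 0.044 0.004]
0.02 [  0.    0.3 -10.5] [0.006 0.064 0.004]
-0.0 [ -0.4   0.3 -14.4] [0.006 0.084 0.004]
-0.02 [ -1.    0.3 -18.2] [0.006 0.104 0.004]
-0.04 [ -1.7   0.3 -22.1] [0.006 0.124 0.005]
```

Nearly up. I'll continue more slowly at about 2 mm per row until contact is lost at the top.

Emit:
{"op": "play_rows", "data": {
  "deltas": [
    [0,[0.8,0,-2],[0,0.02,0]],
    [0,[0.6,0,-4],[0,0.03,0]],
    [0,[0.5,0,-6],[0,0.042,0]],
    [0,[0.3,0,-8],[0,0.052,0]],
    [0,[0,0,-10],[0,0.062,0]],
    [0,[0,0,-11.5],[0,0.07,0]],
    [0,[0,0,-13],[0,0.078,0]]
  ]
}}

```text
clock: 9.18
tcp_pos: [0.4869, -0.1762, 0.1429]
orientation: [-0.501, -2.689, -0.115]
contact_force: [4.9, -0.8, 2.8]
grip_width: -0.0
```

```bash
python3 - <<'E'
from h import *
o=r.get_obs();print(o['contact_force'],o['tcp_pos'],o['clock'])
print(*rel(*goal(P0,H,0),o))
E
```

```text
[ 4.89393073 -0.84480082  2.82383515] [ 0.48691114 -0.1762495   0.14286101] 9.175
[ 0.5  0.3 -1. ] [0.006 0.008 0.005]
```

Emit:
{"op": "play_rows", "data": {
  "deltas": [
    [0,[0,0,-1],[0,0.005,0]],
    [0,[0,0,-2],[0,0.008,0]],
    [0,[0,0,-3],[0,0.01,0]],
    [0,[0,0,-4],[0,0.01,0]],
    [0,[0,0,-5],[0,0.01,0]],
    [0,[0,0,-6],[0,0.01,0]]
  ]
}}

```text
clock: 9.93
tcp_pos: [0.4889, -0.1771, 0.1483]
orientation: [-0.499, -2.679, -0.117]
contact_force: [-0.1, -0.8, -0.6]
grip_width: -0.0002
```

```bash
python3 - <<'E'
from h import *
o=r.get_obs();print(o['contact_force'],o['tcp_pos'],o['clock'])
print(*rel(*goal(P0,H,0),o))
p,d=r.grab_frame("scene");W=world("scene",d);h=cv2.cvtColor(p,cv2.COLOR_RGB2HSV)
m=(h[...,0]>95)&(h[...,0]<125)&(h[...,1]>130)&(np.hypot(W[...,0]-.487,W[...,1]+.176)<.06)
print(m.sum(),W[m].mean(0),W[m].max(0))
E
```

```text
[-0.11094357 -0.81500609 -0.62262106] [ 0.48889664 -0.17713524  0.14834285] 9.925
[0.2 0.3 4.9] [ 0.006 -0.003  0.005]
271 [ 0.49852303 -0.18293668  0.13882575] [ 0.52230485 -0.15691518  0.20122554]
```

Contact was lost at the height of the rest position. I'll back off and check.

Emit:
{"op": "play_rows", "data": {
  "deltas": [
    [0,[0,0,-10],[0,0,0]],
    [0,[0,0,-30],[0,0,0]],
    [0,[0,0,-60],[0,0,0]],
    [0,[-20,60,-100],[0,-0.1,0]],
    [0,[-40,120,-120],[0,-0.2,0]],
    [0,[-40,180,-120],[0,-0.3,0]],
    [0,[-40,180,-120],[0,-0.3,0]]
  ]
}}

```text
clock: 10.85
tcp_pos: [0.6351, -0.0339, 0.2443]
orientation: [-0.542, -2.975, -0.05]
contact_force: [-0.1, 0.8, 0.1]
grip_width: 0.0001
```

```bash
python3 - <<'E'
from h import *
o=r.get_obs();print(o['contact_force'],o['tcp_pos'],o['clock'])
c=[]
for n,(y,x) in(("scene",(190,110)),("top",(200,320))):
    p,d=r.grab_frame(n);W=world(n,d);h=cv2.cvtColor(p,cv2.COLOR_RGB2HSV)
    m=(h[...,0]>95)&(h[...,0]<125)&(h[...,1]>130)&(np.hypot(W[...,0]-.487,W[...,1]+.176)<.06)
    print(n,m.sum(),W[m].mean(0),W[m].max(0)) if m.any() else 0
    c.append(p[y:y+220,x:x+200,::-1])
cv2.imwrite("pics/2.png",cv2.resize(np.hstack(c),(800,440)))
E
```

```text
[-0.08981298  0.80650583  0.06324862] [ 0.63509969 -0.03386388  0.24425345] 10.85
scene 577 [ 0.48992629 -0.17801158  0.14213475] [ 0.51433287 -0.15016022  0.15262807]
top 660 [ 0.48534044 -0.17513464  0.14508353] [ 0.51085119 -0.15111225  0.15412417]
```

View pics/2.png

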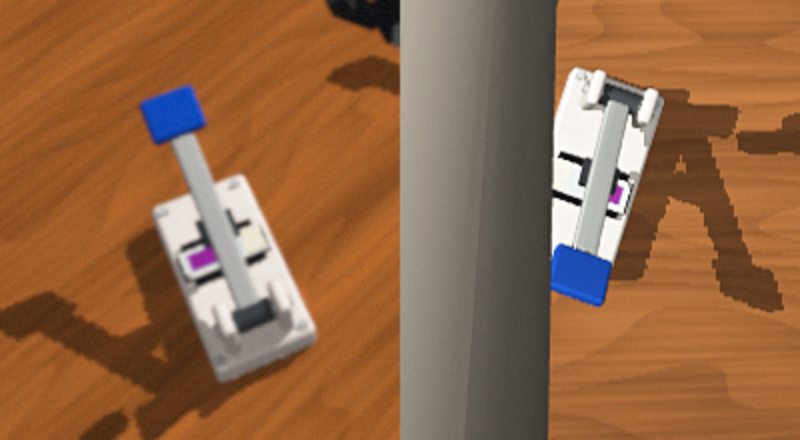

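The blue handle is back at its rest position (about (175,115) left, z 0.142, same as at the start). The slide is still in its nest at about (222,250), and the gripper is clear.

```bash
python3 -c "
from bench import r
print(r.hand_in())"
```

```text
the job is handed in; nothing more can be done
None
```

I pressed the blue handle fully down, let it back up slowly and handed the job in at about 11 s of the 48 s allowed. The system gave no verdict.

- **Press:** I pushed with the shut fingertips, tilted to match the paddle. The fingertips stopped at 64 mm, where the fully-down height is 65 mm, and the force rose to 28 N, so the arm was on its stop. I held it there for about 1.1 s.
- **Return:** I followed the arm up for about 3.5 to 4 s. The force readings between steps showed contact all the way, falling from about 8 N to 3 N. Contact ended only at the rest height.
- **Final checks:** Both cameras put the blue handle where it started, to within 1 mm. The slide still lies in its nest, and the gripper is clear of everything with no real force on it. The two cameras disagreed by about 4 mm on the handle's position, which did not affect the press.
- **Orange press:** I never touched it, but I did not take a separate picture of it at the end.

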